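# Pull out the deep specimen tray with the tray hook

### The job

The tray hook lies with its wooden handle pushed in under the bench riser: draw it out, take it by the handle, hook it into the finger hole of the deep middle tray of the specimen cabinet and gently pull that tray out as far as it goes. Then unhook, leaving the tray fully out, and lay the hook flat in the stainless instrument tray without dropping it. Keep the gripper's fingers off the deep tray, leave the other two trays shut and do not disturb the things standing about.

Things in the scene. Friction and masses are not known exactly. Their poses are not given: they have to be found in the camera images.
- hook: Tray hook, about 120 g, 198 mm long, lying on its side. Origin under the middle of its wooden handle, on the bench; x points from handle to steel end, y to the side the end is bent to, z up. Handle 95 (x) x 24 (y) x 26 mm high, then a 10 mm ferrule, then a 10 mm thick steel rod on the handle's axis (13 mm high), bent square to +y at its end. Balances some 20 mm ahead of the origin.
- hook_handle (a point): Middle of the hook's handle, 13 mm above its underside. At the start the handle is hidden below the riser, lying on the bench; only the last 88 to 102 mm of the steel end stick out in front of the riser's edge.
- hook_tip (a point): End of the hook's bend: in the hook's frame (145, 14, 13) mm on the rod's axis; the round end reaches 5 mm further, to y = 19 mm. The bend's axis runs across at x = 145 mm from the rod (y = 0) to here; its inner side, which catches behind the tray front, is at x = 140 mm, its far side at x = 150 mm.
- riser: Bench riser: a grey board 380 (its x) x 200 mm (its y) on four 18 mm steel legs (172 and 82 mm from its middle), underside 100 mm and top 112 mm above the bench. Fixed. Origin on the bench under its middle. The hook's steel end sticks out across its -y edge, roughly square to it; that edge is 100 mm from the middle.
- cabinet: White steel specimen cabinet, 220 deep (its x) x 216 wide (its y) x 166 mm high, with three wooden-fronted trays one above the other: shallow, deep, shallow. Fixed. Origin on the bench under its middle. Its front faces its own -x, 110 mm from the origin; trays slide out along its -x.
- deep_tray: Deep middle tray, front 197 wide x 58 high x 8 mm thick. Origin: centre of its finger hole, on the front's outer face, 82 mm above the bench; axes as the cabinet's (-x is out). Hole through the front: oblong, 50 wide (y) x 30 mm high, corners cut 8 mm; 35 mm free behind. Starts 0 to 10 mm out, runs stiffly (2 to 4 N), stays where left, stops 140 mm out (origin 250 mm from the cabinet's).
- upper_tray: Shallow tray above the deep one, front 38 mm high, finger hole centred 133 mm above the bench (its origin, as for the deep tray). To stay shut.
- lower_tray: Shallow tray below the deep one, front 38 mm high, finger hole centred 31 mm above the bench (its origin). To stay shut.
- instrument_tray: Flat stainless tray 270 (its x) x 130 (its y) mm, rim 16 mm high and 3 mm thick, floor 3 mm thick. Fixed. Origin on the bench under its middle. Empty; there is room for the hook lengthwise.
- jar: Glass jar, 60 mm across, 75 mm high, standing on top of the cabinet. Leave alone.
- wash_bottle: White plastic bottle, 64 mm across, 165 mm high, standing on the bench beyond the cabinet. Leave alone.
- dish: Shallow white dish, 90 mm across, 20 mm high, on the riser. Leave alone.
- unit_box: Small open white box 85 x 60 x 28 mm with two beetles in it, on the bench near the robot. Leave alone.
- brush: Brush 180 mm long, lying on the bench partly under the riser, beside the hook. Leave alone.
- slide_box: Grey box 160 x 85 x 35 mm standing on the riser. Leave alone.
Things that resemble listed ones, but are neither listed nor needed, are in the scene too. There is more than one size of the hook; the one meant has the size given above.

How it is judged:
On the way, in this order (a step that is already met when the one before it is completed fails the run):
1. the hook is held by its wooden handle, clear of the bench (distance between the grasp point and hook_handle below 0.06 m and contact force between the fingers and hook above 1 N and height (world z) of hook above 0.035 m), for 0.2 s.
2. the hook's bent end is behind the deep tray's front and pulls the tray, now at least 20 mm out (contact force between hook and deep_tray above 0.3 N and x of hook_tip in the frame of deep_tray above 0.006 m and x of deep_tray in the frame of cabinet below -0.13 m), for 0.1 s.
3. the deep tray is out as far as it goes (at least 132 of 140 mm) (x of deep_tray in the frame of cabinet below -0.242 m), for 0.1 s.
4. the hook is lowered into the instrument tray, still held (contact force between the fingers and hook above 1 N and z of hook in the frame of instrument_tray below 0.025 m and x of hook_tip in the frame of instrument_tray between -0.135 and 0.135 m and y of hook_tip in the frame of instrument_tray between -0.067 and 0.067 m and x of hook in the frame of instrument_tray between -0.135 and 0.135 m and y of hook in the frame of instrument_tray between -0.067 and 0.067 m), for 0.05 s.
At the end, for the whole second after the job is handed in: The deep tray stands at least 130 of its 140 mm out, and the hook lies flat (within 0.15 rad) and still on the floor of the instrument tray, released, its handle's middle and its tip within the rim (x of deep_tray in the frame of cabinet below -0.24 m and (angle between hook's own z axis and vertical below 0.15 rad or angle between hook's own z axis and vertical above 2.99 rad) and z of hook_handle in the frame of instrument_tray below 0.024 m and linear speed of each of hook, deep_tray below 0.02 m/s and x of hook_tip in the frame of instrument_tray between -0.135 and 0.135 m and y of hook_tip in the frame of instrument_tray between -0.067 and 0.067 m and x of hook in the frame of instrument_tray between -0.135 and 0.135 m and y of hook in the frame of instrument_tray between -0.067 and 0.067 m); the robot touches nothing.
It fails at once if another tray (upper or lower) is moved more than 12 mm (distance of any of upper_tray, lower_tray from where it was at the start of the episode above 0.012 m).
It fails at once if a thing standing about (jar, wash bottle, dish, unit box, brush, slide box) is shifted more than 40 mm (distance of any of jar, wash_bottle, dish, unit_box, brush, slide_box from where it was at the start of the episode above 0.04 m).
It fails at once if a finger presses on the deep tray with more than 2 N (contact force between the fingers and deep_tray above 2 N).
It fails at once if the deep tray is jerked: it moves faster than 0.4 m/s (linear speed of deep_tray above 0.4 m/s).
It also fails if it takes over 59 s, if anything falls off the work surface, if the arm or the gripper's body presses on something with over 40 N, if the wrist force passes 120 N, or if a joint passes its speed limit or range.

### The arm

A 6-joint arm with a two-finger parallel gripper is mounted at the origin on the work surface. World frame = base frame: x ahead of the robot, y to its left, z up, the work surface at z = 0. Lengths are in m, angles in rad, forces in N, time in s.
With the tool pointing down it reaches from about 0.375 to 0.975 m from the base axis. Payload 3.8 kg.
Tool frame: the origin (TCP) lies midway between the tips of the shut fingers; the grasp point (between the pads) lies 19 mm behind it; z points along the fingers, y is the direction in which the jaws open and shut (so a half turn about z gives the same grasp; the last joint's range is limited). The gripper opens to 85 mm and grips with 20 to 120 N. Pads are 22 mm wide; open, the fingers measure 114 mm over their backs; the gripper's body (76 mm by 85 mm) begins 54 mm behind the grasp point. The pads swing forward as they close: fully open they stand 13 mm farther back than shut.
Start: joints at [1.256, 0.264, 1.604, -0, 1.274, -0.037], TCP at [0.185, 0.649, 0.198] pointing down, gripper open.
Joint ranges: [-2.63, 2.63], [-0.94, 2.18], [0.31, 2.57], [-1.31, 4.45], [0, 2.66], [-2.55, 2.55]. Speed limits (rad/s): [2.57, 2.57, 3.14, 3.14, 3.14, 3.14].

### API

Orientations are given as a rotation vector (axis times angle).
In Python, from workcell import bot gives the robot as it stands. The module is installed in compiled form; this text tells all that it offers.
- The arm moves only by the tool play_rows, never from a script. Its argument "series" is a list of rows, each an object with "translation": the shift along the tool's x, y, z in m, a list of three; "spin": the turn about the tool's z in units of 5 degrees (1.0 is 5 degrees). In form: [{"translation": [dx, dy, dz], "spin": spin}, ...]. A call has 1 to 5 rows; each row shifts and turns the commanded pose from where the row before left it, along the tool's axes as they then stand; what a row does not reach is not made up. A row lasts 1/10 s, in which the tool goes at most 50 mm and 8.59 degrees, less where a joint would pass 70% of its speed; a pose out of reach is approached as far as the arm can. A call is refused whole if a number of a shift passes 0.05 or a number of a turn 1, either way. A call with a gripper value outside its range is refused whole. "jaw" is the gripper's target within -1 to 1 (fully open at 1, half-way at 0, shut at -1), set as the call begins (left out, the last holds). The fingers move at their own pace and stop on an object; "force" is the grip in N (left out, the last holds). Time passes only in rows, so rows that do not move let the fingers close. It gives the time, the measured TCP pose, the force and the opening at its end, in the units of the state.
- bot.read_state(): the state, without advancing time (a new reading comes with each control period).
- bot.read_camera(name): name is "side" or "top" or "wrist"; returns the picture (420x560x3 uint8, blue, green, red); there is no depth.
- bot.get_calibration(name): a dict with "fov_y" (degrees; the focal length in pixels is half the picture's height over the tangent of half this angle, whatever the lens; pixels are square), "cx", "cy" (the principal point, pixels), "k1" (the pictures are not rectified: a ray, as slopes to the right and down, at radius r is drawn at 1 + k1 r^2 times it, then the intrinsics apply), "R" (3x3) and "t" (3): a world point X has camera coordinates R X + t. Camera axes: x right, y down, z forward; pixel columns grow to the right and rows downward; lengths in m; the calibration is good to about 2 mm. A picture is of the moment at which its call begins: read the wrist's pose just before it. get_calibration takes no time and is no camera call; for the wrist camera it gives the pose at the moment of the call.
- bot.finish_job(): hands the job in, once; it reports no verdict.
The state is a dict: "time": time; "q": joint angles; "joint_vel": joint speeds; "joint_torque": joint torques, N m; "tool_pos": TCP position; "tcp_rot": TCP orientation; "wrist_force": force on the tool from outside, world axes, zero at the start; "torque": the same for the moment, N m; "width": opening from 0.0 (shut) to 1.0 (fully open).
Only numpy, scipy, OpenCV 4.12 (cv2) and the standard library are available. Lean on these libraries where they do the work, as an engineer would, in place of code of your own. Each camera call takes 0.05 s, during which the arm holds its last target. There are 200 camera calls.

## Working session

There is one attempt and no reset: what is moved stays moved. The work goes in short steps, Python scripts to look and compute and a tool call to move; the robot and the scene stay as the last step left them, time stands still between calls to the robot, and variables do not carry over. Pictures are saved under pics/ and viewed, about 8 in all and at most 12, crops included, and the job is handed in when it is done.

Besides the shell and the picture viewer there is one more tool, called after ">>>" as name([rows], argument=value, ...), one row to a line, values as JSON. play_rows: Moves the arm, as the interface text tells. Its arguments: {"type":"object","properties":{"series":{"type":"array","items":{"type":"object","properties":{"translation":{"type":"array","items":{"type":"number"}},"spin":{"type":"number"}}}},"jaw":{"type":"number"},"force":{"type":"number"}},"required":["series"]}

```bash
mkdir -p pics
cat > h.py <<'E'
import numpy as np, cv2
from workcell import bot
from scipy.spatial.transform import Rotation as Rn
def cal(n):
    c=bot.get_calibration(n); f=210/np.tan(np.radians(c['fov_y'])/2)
    return c,np.array([[f,0,c['cx']],[0,f,c['cy']],[0,0,1]]),np.array([c['k1'],0,0,0,0.]),np.array(c['R']),np.array(c['t'])
def ray(n,uv,C=None):
    c,K,d,R,t=C or cal(n)
    p=cv2.undistortPoints(np.array(uv,float).reshape(-1,1,2),K,d).reshape(-1,2)
    D=np.c_[p,np.ones(len(p))]@R
    return -R.T@t,D
def onz(n,uv,z,C=None):
    o,D=ray(n,uv,C); return o+D*((z-o[2])/D[:,2])[:,None]
def proj(n,X,C=None):
    c,K,d,R,t=C or cal(n)
    return cv2.projectPoints(np.array(X,float).reshape(-1,1,3),cv2.Rodrigues(R)[0],t,K,d)[0].reshape(-1,2)
def st():
    s=bot.read_state(); print('t',round(s['time'],2),'p',np.round(s['tool_pos'],4),'w',round(s['width'],3),'F',np.round(s['wrist_force'],1)); R=Rn.from_rotvec(s['tcp_rot']).as_matrix(); print(np.round(R,3).tolist()); return s,R
E
python3 - <<'E'
from h import *
st()
for n in('top','side','wrist'):
    C=cal(n);im=bot.read_camera(n);cv2.imwrite(f'pics/{n}0.png',im)
    c,K,d,R,t=C; print(n,c['fov_y'],c['k1'],np.round(-R.T@t,3),np.round(R,2).tolist())
a=cv2.imread('pics/top0.png');b=cv2.imread('pics/side0.png')
cv2.imwrite('pics/top0x.png',cv2.resize(a,(800,600),interpolation=cv2.INTER_CUBIC))
cv2.imwrite('pics/side0x.png',cv2.resize(b,(800,600),interpolation=cv2.INTER_CUBIC))
E
```

```text
t 0.0 p [0.1849 0.6484 0.1966] w 1.001 F [0.2 0.2 0.5]
[[-0.962, 0.274, -0.001], [0.274, 0.962, -0.002], [0.0, -0.002, -1.0]]
top 52.37788249343844 -0.006241713457280399 [ 0.412 -0.018  1.193] [[0.01, -1.0, -0.03], [-0.99, -0.01, -0.11], [0.11, 0.03, -0.99]]
side 53.11190065224639 -0.06776105400294959 [0.01  0.702 1.141] [[-0.8, -0.6, -0.01], [-0.45, 0.61, -0.65], [0.39, -0.52, -0.76]]
wrist 59.16792185407017 -0.005606800746659627 [0.121 0.666 0.373] [[0.27, 0.96, -0.0], [0.93, -0.26, 0.26], [0.25, -0.07, -0.96]]
```

View pics/top0x.png

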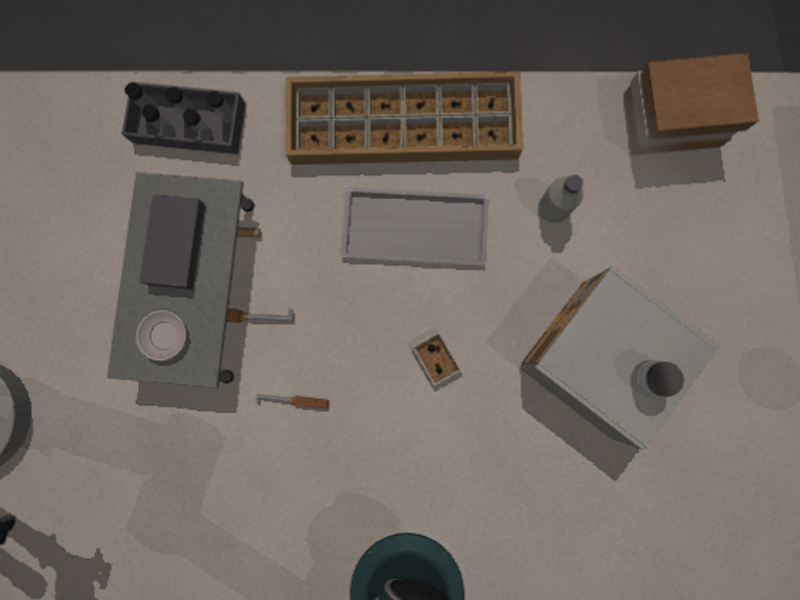

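View pics/side0x.png

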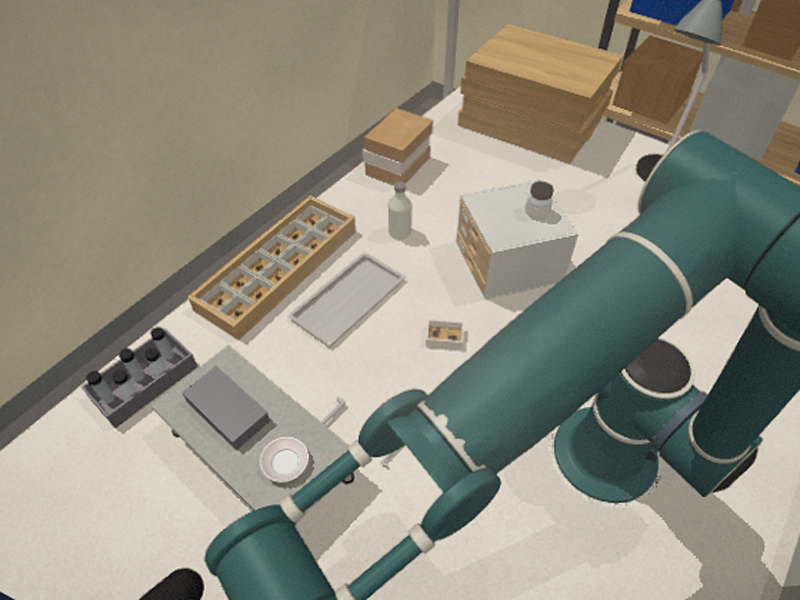

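The top view (800×600) shows these hook-like candidates:
- The hook under the riser: steel end with its tip at (292,316) and a bit of wood at (235,316).
- A small loose hook at (258–328,402). It is a decoy, because it is too short.
- The brush at (250,232).

The one meant is the hook under the riser at (292,316). The side view shows the cabinet front's holes at about (470,240).

Run:
```python
from h import *
s=560/800
q=lambda L,z:np.round(onz('top',np.array(L)*s,z),4)
print('hook rod a,b,tip',q([(245,317),(286,317.5),(291,309)],.013).tolist())
c=q([(611,268),(716,347),(643,447),(524,367)],.166);print('cab',c.tolist(),[np.linalg.norm(c[i]-c[i-1]).round(3) for i in range(4)],c.mean(0))
c=q([(137,174),(243,181),(217,387),(108,378)],.112);print('riser',c.tolist(),[np.linalg.norm(c[i]-c[i-1]).round(3) for i in range(4)])
c=q([(346,188),(488,193),(485,269),(342,263)],.016);print('tray',c.tolist(),[np.linalg.norm(c[i]-c[i-1]).round(3) for i in range(4)],c.mean(0))
print('unit',q([(412,345),(430,332),(461,374),(442,389)],.028).tolist())
print('small',q([(258,400),(328,403)],.01).tolist())
a=cv2.imread('pics/top0.png')
A=cv2.resize(a[205:240,145:225],None,fx=5,fy=5,interpolation=cv2.INTER_CUBIC)
B=cv2.resize(a[175:325,355:510],(400,387),interpolation=cv2.INTER_CUBIC)
o=np.zeros((590,800,3),np.uint8);o[:175,:400]=A;o[200:587,:400]=B
b=cv2.imread('pics/side0.png');D=cv2.resize(b[125:215,310:410],(400,360),interpolation=cv2.INTER_CUBIC);o[200:560,400:]=D
cv2.imwrite('pics/c1.png',o)
```

```text
hook rod a,b,tip [[0.5087, 0.3228, 0.013], [0.5087, 0.2421, 0.013], [0.5255, 0.2328, 0.013]]
cab [[0.5871, -0.3413, 0.166], [0.4559, -0.5117, 0.166], [0.2907, -0.3868, 0.166], [0.4184, -0.1935, 0.166]] [np.float64(0.224), np.float64(0.215), np.float64(0.207), np.float64(0.232)] [ 0.438025 -0.358325  0.166   ]
riser [[0.7634, 0.5071, 0.112], [0.7512, 0.3088, 0.112], [0.3755, 0.3389, 0.112], [0.3883, 0.536, 0.112]] [np.float64(0.376), np.float64(0.199), np.float64(0.377), np.float64(0.198)]
tray [[0.7683, 0.1307, 0.016], [0.7601, -0.1508, 0.016], [0.6081, -0.1448, 0.016], [0.6171, 0.1348, 0.016]] [np.float64(0.151), np.float64(0.282), np.float64(0.152), np.float64(0.28)] [ 0.6884   -0.007525  0.016   ]
unit [[0.4579, -0.0047, 0.028], [0.4832, -0.0388, 0.028], [0.4043, -0.0982, 0.028], [0.3756, -0.0625, 0.028]]
small [[0.3485, 0.2915, 0.01], [0.345, 0.1556, 0.01]]
```

View pics/c1.png

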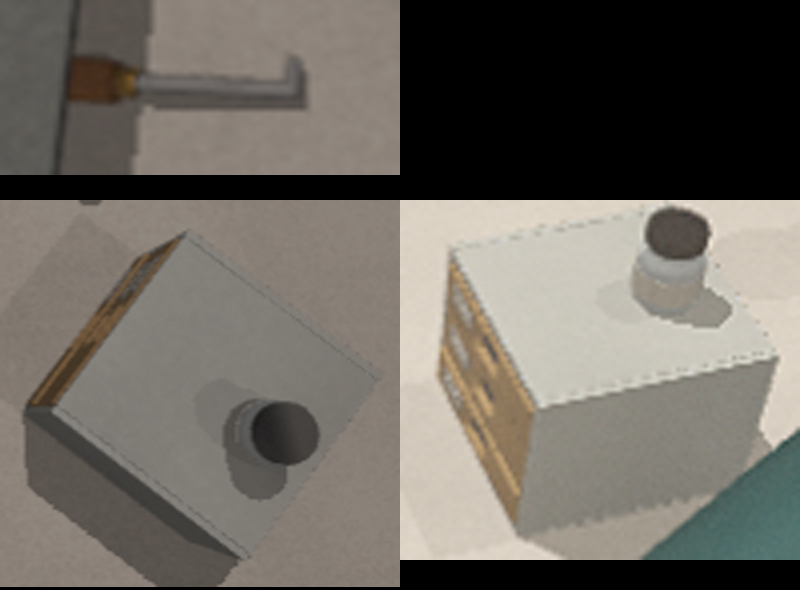

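Crop: the hook has a 24 mm wooden handle just showing at the riser's edge (crop (95,80)), and its bend goes up at (295,60). Its proportions match the description. The cabinet's top corners are sharp here, so I'll use them for the refined cabinet pose.

```bash
cat >> h.py <<'E'
def plan(tx,ty,tz,yaw):
    """tool-frame increments to TCP target with tool y at world yaw (rad)"""
    s,R=st(); cur=np.arctan2(R[1,1],R[0,1]); d=np.array([tx,ty,tz])-s['tool_pos']
    sp=np.degrees((cur-yaw+np.pi)%(2*np.pi)-np.pi)/5
    print('world d',np.round(d,4),'yaw',round(np.degrees(cur),2),'spin units',round(sp,2))
    print('tool now',np.round(R.T@d,4)); y=yaw; x=np.array([np.sin(y),-np.cos(y),0]); Y=np.array([np.cos(y),np.sin(y),0])
    print('tool after spin',np.round([d@x,d@Y,-d[2]],4))
E
python3 - <<'E'
from h import *
p=onz('top',[(145+u/5,205+v/5) for u,v in [(145,84),(285,89),(296,60),(70,80),(120,82)]],.013); print(np.round(p,4).tolist())
d=p[1]-p[0];print('hook yaw',np.degrees(np.arctan2(d[1],d[0])))
c=onz('top',[(427.9,187.4),(502.3,244.8),(450.7,313.8),(374.4,254.5)],.166);print(np.round(c,4).tolist(),[np.linalg.norm(c[i]-c[i-1]).round(3) for i in range(4)])
x=(c[1]-c[0]+c[2]-c[3]);y=(c[0]-c[3]+c[1]-c[2])
print('cab yaw',np.degrees(np.arctan2(x[1],x[0])),np.degrees(np.arctan2(-y[0],y[1])) ,c.mean(0))
plan(.505,.265,.06,np.radians(0))
print(np.round(bot.read_state()['q'],2))
E
```

```text
[[0.5091, 0.3157, 0.013], [0.5073, 0.237, 0.013], [0.5236, 0.2314, 0.013], [0.5108, 0.3581, 0.013], [0.51, 0.3299, 0.013]]
hook yaw -91.31971097227316
[[0.5876, -0.3417, 0.166], [0.4514, -0.5142, 0.166], [0.2887, -0.3881, 0.166], [0.4243, -0.2116, 0.166]] [np.float64(0.209), np.float64(0.22), np.float64(0.206), np.float64(0.223)]
cab yaw -127.90932305002848 -128.16120333679484 [ 0.43798532 -0.36389726  0.166     ]
t 0.15 p [0.1849 0.6485 0.1968] w 0.998 F [ 0.6 -0.7 -0.2]
[[-0.962, 0.274, -0.001], [0.274, 0.962, -0.002], [0.0, -0.002, -1.0]]
world d [ 0.3201 -0.3835 -0.1368] yaw 74.08 spin units 14.82
tool now [-0.413  -0.2808  0.1373]
tool after spin [0.3835 0.3201 0.1368]
[ 1.26  0.26  1.61  0.    1.27 -0.04]
```

>>> play_rows([
  {"translation": [-0.04,-0.027,0],"spin": 0},
  {"translation": [-0.04,-0.027,0],"spin": 0},
  {"translation": [-0.04,-0.027,0],"spin": 0},
  {"translation": [-0.04,-0.027,0],"spin": 0},
  {"translation": [-0.04,-0.027,0],"spin": 0},
])

```text
time: 0.65
tool_pos: [0.3411, 0.4627, 0.1976]
tcp_rot: [-0.434, -3.111, 0.001]
wrist_force: [1.3, 0.7, 0.3]
width: 0.999
```

>>> play_rows([
  {"translation": [-0.04,-0.027,0],"spin": 0},
  {"translation": [-0.04,-0.027,0],"spin": 0},
  {"translation": [-0.04,-0.027,0],"spin": 0},
  {"translation": [-0.04,-0.027,0],"spin": 0},
  {"translation": [-0.04,-0.027,0],"spin": 0},
])

```text
time: 1.15
tool_pos: [0.4965, 0.278, 0.1977]
tcp_rot: [-0.435, -3.111, -0.0]
wrist_force: [-0.0, 0.4, 0.4]
width: 0.998
```

>>> play_rows([
  {"translation": [0,0,0],"spin": 1},
  {"translation": [0,0,0],"spin": 1},
  {"translation": [0,0,0],"spin": 1},
  {"translation": [0,0,0],"spin": 1},
  {"translation": [0,0,0],"spin": 1},
])

```text
time: 1.65
tool_pos: [0.4955, 0.2795, 0.1974]
tcp_rot: [-1.104, -2.941, 0.001]
wrist_force: [-0.0, -0.1, 1.0]
width: 1.001
```

>>> play_rows([
  {"translation": [0,0,0],"spin": 1},
  {"translation": [0,0,0],"spin": 1},
  {"translation": [0,0,0],"spin": 1},
  {"translation": [0,0,0],"spin": 1},
  {"translation": [0,0,0],"spin": 1},
])

```text
time: 2.15
tool_pos: [0.4954, 0.2796, 0.1975]
tcp_rot: [-1.714, -2.633, 0.001]
wrist_force: [0.2, -0.2, 1.0]
width: 0.996
```

>>> play_rows([
  {"translation": [0,0,0],"spin": 1},
  {"translation": [0,0,0],"spin": 1},
  {"translation": [0,0,0],"spin": 1},
  {"translation": [0,0,0],"spin": 1},
  {"translation": [0,0,0],"spin": 1},
])

```text
time: 2.65
tool_pos: [0.4954, 0.2796, 0.1975]
tcp_rot: [-2.243, -2.199, 0.001]
wrist_force: [0.8, 0.6, 0.1]
width: 0.998
```

Run:
```python
from h import *
plan(.508,.266,.006,np.radians(-1.3))
C=cal('wrist');im=bot.read_camera('wrist')
np.save('C.npy',np.array(C,dtype=object),allow_pickle=True)
cv2.imwrite('pics/w1.png',im)
```

```text
t 2.65 p [0.4954 0.2796 0.1975] w 0.998 F [0.8 0.6 0.1]
[[0.02, 1.0, -0.001], [1.0, -0.02, -0.0], [-0.0, -0.001, -1.0]]
world d [ 0.0126 -0.0136 -0.1915] yaw -1.12 spin units 0.04
tool now [-0.0133  0.013   0.1915]
tool after spin [0.0133 0.0129 0.1915]
```

View pics/w1.png

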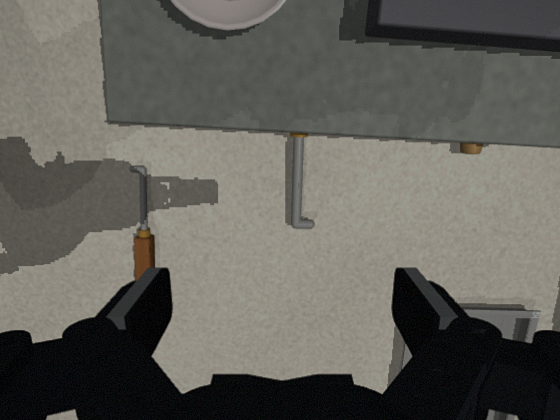

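Wrist view: the rod runs from (298,135) down to the bend at (297,223), with the tip at (313,225). The decoy hook is at (140,200) and the brush at (470,147). The wrist view also serves to check the hook's position.

```bash
sed -i 's/x=np.array(\[np.sin(y),-np.cos(y),0\])/x=np.array([-np.sin(y),np.cos(y),0])/' h.py
python3 - <<'E'
from h import *
C=tuple(np.load('C.npy',allow_pickle=True))
print(np.round(onz('wrist',[(298.5,150),(296.5,215),(300,224),(313,224.5)],.013,C),4).tolist())
plan(.508,.266,.006,np.radians(-1.3))
E
```

```text
[[0.512, 0.3073, 0.013], [0.5095, 0.242, 0.013], [0.513, 0.2323, 0.013], [0.5263, 0.2315, 0.013]]
t 2.7 p [0.4954 0.2796 0.1975] w 1.0 F [ 0.1  0.4 -0.3]
[[0.023, 1.0, -0.001], [1.0, -0.023, -0.0], [-0.0, -0.001, -1.0]]
world d [ 0.0126 -0.0136 -0.1915] yaw -1.3 spin units -0.0
tool now [-0.0133  0.013   0.1915]
tool after spin [-0.0133  0.0129  0.1915]
```

>>> play_rows([
  {"translation": [-0.0135,0.015,0.03],"spin": 0},
  {"translation": [0,0,0.045],"spin": 0},
  {"translation": [0,0,0.045],"spin": 0},
  {"translation": [0,0,0.045],"spin": 0},
  {"translation": [0,0,0.025],"spin": 0},
], force=30)

```text
time: 3.2
tool_pos: [0.5074, 0.2645, 0.0035]
tcp_rot: [-2.236, -2.204, 0.009]
wrist_force: [-0.3, -0.7, -0.4]
width: 1.004
```

>>> play_rows([
  {"translation": [0,0,0],"spin": 0},
  {"translation": [0,0,0],"spin": 0},
  {"translation": [0,0,0],"spin": 0},
  {"translation": [0,0,0],"spin": 0},
  {"translation": [0,0,0],"spin": 0},
], jaw=-1, force=30)

```text
time: 3.7
tool_pos: [0.512, 0.2668, 0.0099]
tcp_rot: [2.238, 2.203, 0.005]
wrist_force: [-0.2, 0.0, -0.1]
width: 0.143
```

>>> play_rows([
  {"translation": [0,0,0],"spin": 0},
  {"translation": [0,0,0],"spin": 0},
  {"translation": [0,0,0],"spin": 0},
])

```text
time: 4.0
tool_pos: [0.5106, 0.2661, 0.0081]
tcp_rot: [2.239, 2.204, 0.0]
wrist_force: [-0.1, 1.0, -0.0]
width: 0.001
```

Run:
```python
from h import *
st()
im=bot.read_camera('wrist');a=bot.read_camera('top');cv2.imwrite('pics/w2.png',im)
o=np.zeros((420,560+240,3),np.uint8);o[:,:560]=im;o[:200,560:]=cv2.resize(a[190:250,150:222],(240,200),interpolation=cv2.INTER_CUBIC)
cv2.imwrite('pics/w2x.png',o)
```

```text
t 4.0 p [0.5106 0.2661 0.0081] w 0.001 F [-0.1  1.  -0. ]
[[0.016, 1.0, 0.0], [1.0, -0.016, 0.0], [0.0, 0.0, -1.0]]
```

View pics/w2x.png

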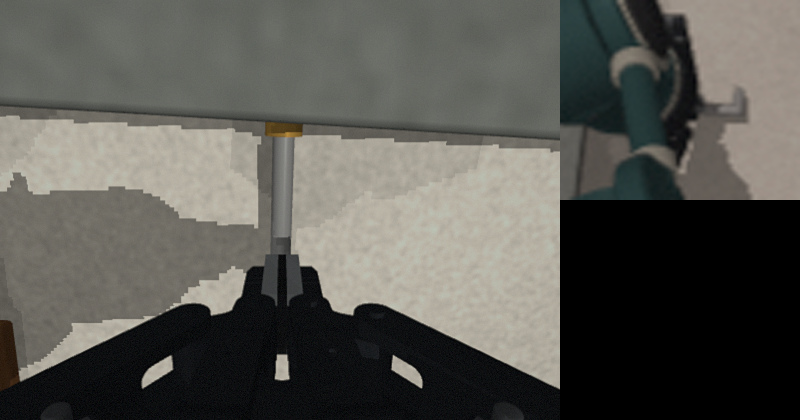

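The wrist view shows the closed fingers in line with the rod at (282,240), and the ferrule at (284,128). The width reads about 0, so I can't tell whether the rod is held. I'll drag a little and check.

>>> play_rows([
  {"translation": [-0.01,0,0],"spin": 0},
  {"translation": [-0.01,0,0],"spin": 0},
  {"translation": [-0.01,0,0],"spin": 0},
  {"translation": [0,0,0],"spin": 0},
])

```text
time: 4.5
tool_pos: [0.5096, 0.2343, 0.0076]
tcp_rot: [-2.241, -2.202, 0.002]
wrist_force: [0.6, 0.8, -0.4]
width: -0.002
```

Run:
```python
from h import *
st()
im=bot.read_camera('wrist');cv2.imwrite('pics/w3.png',im)
a=bot.read_camera('top');cv2.imwrite('pics/t3.png',a)
# ferrule (gold) in wrist, before/after
for f in('w2','w3'):
    h=cv2.cvtColor(cv2.imread(f'pics/{f}.png'),cv2.COLOR_BGR2HSV);m=cv2.inRange(h,(8,120,60),(30,255,255));m[:,:200]=0;m[:,400:]=0;m[260:]=0
    y,x=np.nonzero(m);print(f,len(x),x.min() if len(x) else 0,x.max() if len(x) else 0,y.min() if len(x) else 0,y.max() if len(x) else 0)
```

```text
t 4.5 p [0.5096 0.2343 0.0076] w -0.002 F [ 0.6  0.8 -0.4]
[[0.018, 1.0, -0.001], [1.0, -0.018, -0.001], [-0.001, -0.001, -1.0]]
w2 491 265 302 122 136
w3 2007 256 308 0 61
```

Run:
```python
from h import *
im=cv2.imread('pics/w3.png');a=cv2.imread('pics/t3.png')
o=np.zeros((420,800,3),np.uint8);o[:,:560]=im;o[:200,560:]=cv2.resize(a[190:250,150:222],(240,200),interpolation=cv2.INTER_CUBIC)
cv2.imwrite('pics/w3x.png',o)
```

```text
(no output)
```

View pics/w3x.png

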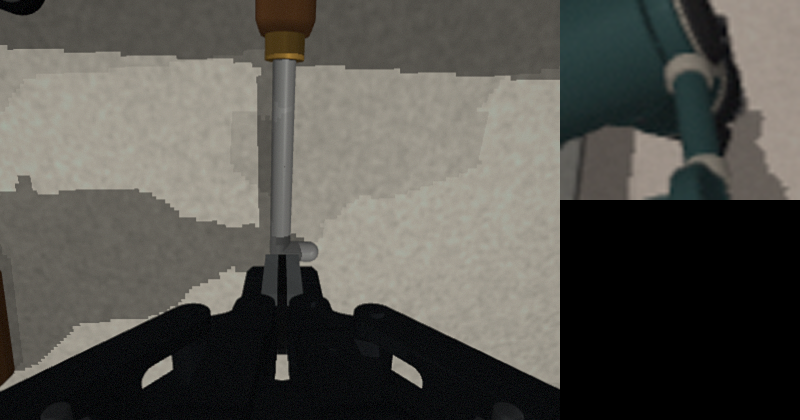

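The hook has not moved with the fingers: the bend is now at (300,250), just ahead of the finger tips. I'll compare where the TCP and the hook project.

Run:
```python
from h import *
s,R=st();p=np.array(s['tool_pos'])
print(np.round(proj('wrist',[p,p+[0,.011,0],p+[0,.011,.02],[.5265,.2315,.013],[.513,.2323,.013]]),1).tolist())
print(onz('wrist',[(313,250),(284,250),(300,242),(300,260)],.013))
```

```text
t 4.6 p [0.5101 0.2354 0.0079] w 0.002 F [-0.1 -0.5  0.3]
[[0.017, 1.0, -0.0], [1.0, -0.017, 0.0], [0.0, -0.0, -1.0]]
[[281.7, 244.1], [281.4, 223.4], [281.3, 236.6], [314.9, 254.7], [287.7, 253.6]]
[[0.52552718 0.23400212 0.013     ]
 [0.51121256 0.23423833 0.013     ]
 [0.51912517 0.23829928 0.013     ]
 [0.51909135 0.22879658 0.013     ]]
```

The finger tips seem to sit higher than the TCP suggests. They passed over the 18 mm high rod. I'll probe the bench gently beside the rod with the fingers shut.

>>> play_rows([
  {"translation": [0.015,-0.015,0],"spin": 0},
  {"translation": [0.016,-0.015,0],"spin": 0},
  {"translation": [0,0,0],"spin": 0},
  {"translation": [0,0,0.003],"spin": 0},
  {"translation": [0,0,0],"spin": 0},
])

```text
time: 5.1
tool_pos: [0.4808, 0.2672, 0.0046]
tcp_rot: [2.239, 2.204, -0.0]
wrist_force: [0.5, -0.2, -0.3]
width: -0.001
```

>>> play_rows([
  {"translation": [0,0,0.003],"spin": 0},
  {"translation": [0,0,0],"spin": 0},
])

```text
time: 5.3
tool_pos: [0.4806, 0.267, 0.0014]
tcp_rot: [-2.24, -2.203, 0.001]
wrist_force: [0.5, 0.1, -0.6]
width: -0.001
```

>>> play_rows([
  {"translation": [0,0,0.002],"spin": 0},
  {"translation": [0,0,0],"spin": 0},
])

```text
time: 5.5
tool_pos: [0.4805, 0.2672, -0.0005]
tcp_rot: [-2.239, -2.203, 0.001]
wrist_force: [-0.7, 0.5, -0.4]
width: -0.002
```

>>> play_rows([
  {"translation": [0,0,0.003],"spin": 0},
  {"translation": [0,0,0],"spin": 0},
])

```text
time: 5.7
tool_pos: [0.4803, 0.2673, -0.0035]
tcp_rot: [-2.239, -2.203, 0.001]
wrist_force: [-0.8, 0.5, 0.5]
width: -0.001
```

>>> play_rows([
  {"translation": [0,0,0.003],"spin": 0},
  {"translation": [0,0,0],"spin": 0},
])

```text
time: 5.9
tool_pos: [0.4802, 0.2674, -0.0066]
tcp_rot: [-2.239, -2.203, 0.001]
wrist_force: [-0.4, 0.1, -1.0]
width: 0.003
```

>>> play_rows([
  {"translation": [0,0,0.003],"spin": 0},
  {"translation": [0,0,0],"spin": 0},
])

```text
time: 6.1
tool_pos: [0.4802, 0.2673, -0.0096]
tcp_rot: [-2.239, -2.203, 0.001]
wrist_force: [0.0, 0.2, -0.7]
width: 0.001
```

>>> play_rows([
  {"translation": [0,0,0.002],"spin": 0},
  {"translation": [0,0,0],"spin": 0},
])

```text
time: 6.3
tool_pos: [0.4804, 0.2674, -0.0114]
tcp_rot: [-2.239, -2.203, 0.001]
wrist_force: [-1.2, 0.6, -0.2]
width: 0.002
```

>>> play_rows([
  {"translation": [0,0,0.002],"spin": 0},
  {"translation": [0,0,0],"spin": 0},
])

```text
time: 6.5
tool_pos: [0.4803, 0.2674, -0.0133]
tcp_rot: [-2.239, -2.204, 0.001]
wrist_force: [0.6, -0.3, 0.5]
width: -0.001
```

>>> play_rows([
  {"translation": [0,0,0.002],"spin": 0},
  {"translation": [0,0,0],"spin": 0},
])

```text
time: 6.7
tool_pos: [0.4803, 0.2674, -0.0154]
tcp_rot: [-2.239, -2.203, 0.001]
wrist_force: [-0.2, -0.1, 0.1]
width: 0.003
```

>>> play_rows([
  {"translation": [0,0,0.002],"spin": 0},
  {"translation": [0,0,0],"spin": 0},
])

```text
time: 6.9
tool_pos: [0.4803, 0.2674, -0.0174]
tcp_rot: [-2.239, -2.204, 0.001]
wrist_force: [0.2, 0.1, -0.4]
width: -0.001
```

>>> play_rows([
  {"translation": [0,0,0.002],"spin": 0},
  {"translation": [0,0,0],"spin": 0},
])

```text
time: 7.1
tool_pos: [0.4803, 0.2674, -0.0194]
tcp_rot: [-2.239, -2.203, 0.001]
wrist_force: [-0.1, 0.0, -0.3]
width: -0.005
```

>>> play_rows([
  {"translation": [0,0,0.002],"spin": 0},
  {"translation": [0,0,0],"spin": 0},
])

```text
time: 7.3
tool_pos: [0.4803, 0.2674, -0.0214]
tcp_rot: [-2.239, -2.204, 0.001]
wrist_force: [-0.6, 0.6, 1.0]
width: -0.001
```

Run:
```python
from h import *
s,R=st();p=np.array(s['tool_pos']);print(np.round(s['q'],3),np.round(s['joint_torque'],2))
C=cal('wrist');print(np.round(-C[3].T@C[4]-p,4))
a=bot.read_camera('side');w=bot.read_camera('wrist')
u=proj('side',[p])[0];print(u)
u=u.astype(int);cv2.imwrite('pics/s4.png',a)
o=np.zeros((420,800,3),np.uint8);o[:,:560]=w
x0=max(u[0]-30,0);y0=min(max(u[1]-30,0),360)
o[:240,560:]=cv2.resize(a[y0:y0+60,x0:x0+60],(240,240),interpolation=cv2.INTER_CUBIC);cv2.imwrite('pics/v4.png',o)
```

```text
t 7.3 p [ 0.4803  0.2674 -0.0214] w -0.001 F [-0.6  0.6  1. ]
[[0.016, 1.0, -0.0], [1.0, -0.016, -0.0], [-0.0, -0.0, -1.0]]
[ 0.463  0.267  2.051 -0.     0.824  0.479] [-1.000e-02 -4.315e+01 -2.836e+01  0.000e+00 -5.000e-02  0.000e+00]
[0.0012 0.0656 0.1761]
[241.46743429 299.20957317]
```

View pics/v4.png

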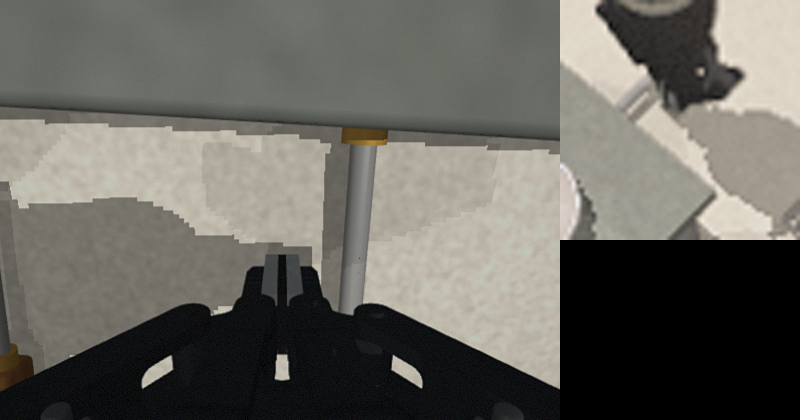

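The wrist view shows the finger tips at (282,258) with their shadow touching at (282,248), so the tips are just above the bench. The side crop puts the tips above the projected TCP. The true tips are therefore about 20 mm higher than the reading. I'll continue the probe to contact.

>>> play_rows([
  {"translation": [0,0,0.002],"spin": 0},
  {"translation": [0,0,0],"spin": 0},
])

```text
time: 7.6
tool_pos: [0.4803, 0.2674, -0.0234]
tcp_rot: [-2.239, -2.204, 0.001]
wrist_force: [0.6, 1.0, 0.5]
width: 0.001
```

>>> play_rows([
  {"translation": [0,0,0.002],"spin": 0},
  {"translation": [0,0,0],"spin": 0},
])

```text
time: 7.8
tool_pos: [0.4803, 0.2674, -0.0254]
tcp_rot: [-2.239, -2.203, 0.001]
wrist_force: [0.3, 0.5, -0.2]
width: -0.002
```

>>> play_rows([
  {"translation": [0,0,0.002],"spin": 0},
  {"translation": [0,0,0],"spin": 0},
])

```text
time: 8.0
tool_pos: [0.4803, 0.2674, -0.0274]
tcp_rot: [-2.239, -2.203, 0.001]
wrist_force: [-0.5, 0.5, -0.5]
width: 0.004
```

>>> play_rows([
  {"translation": [0,0,0.002],"spin": 0},
  {"translation": [0,0,0],"spin": 0},
])

```text
time: 8.2
tool_pos: [0.4803, 0.2674, -0.0294]
tcp_rot: [-2.239, -2.204, 0.001]
wrist_force: [-0.2, 1.0, 0.2]
width: 0.003
```

>>> play_rows([
  {"translation": [0,0,0.002],"spin": 0},
  {"translation": [0,0,0],"spin": 0},
])

```text
time: 8.4
tool_pos: [0.4803, 0.2674, -0.0314]
tcp_rot: [-2.239, -2.203, 0.001]
wrist_force: [-0.3, 0.0, 0.2]
width: -0.003
```

Run:
```python
from h import *
s,R=st();C=cal('wrist')
# independent kinematic check of camera pose: riser edge & rod seen in wrist vs known from top
w=bot.read_camera('wrist');cv2.imwrite('pics/w5.png',w);cv2.imwrite('pics/s5.png',bot.read_camera('side'))
print(np.round(proj('wrist',[[.5110,.3299,.013],[.5091,.30,.013],[.5082,.28,.013],[.51,.3287,.112],[.51,.3287,.1]],C),1).tolist())
h=cv2.cvtColor(w,cv2.COLOR_BGR2HSV);m=cv2.inRange(h,(8,120,60),(30,255,255));m[:,:200]=0;y,x=np.nonzero(m);print(x.min(),x.max(),y.min(),y.max())
o=np.zeros((420,800,3),np.uint8);o[:,:560]=w;o[:240,560:]=cv2.resize(cv2.imread('pics/s5.png')[262:322,205:265],(240,240),interpolation=cv2.INTER_CUBIC);cv2.imwrite('pics/v5.png',o)
```

```text
t 8.4 p [ 0.4803  0.2674 -0.0314] w -0.003 F [-0.3  0.   0.2]
[[0.016, 1.0, -0.0], [1.0, -0.016, -0.0], [-0.0, -0.0, -1.0]]
[[367.6, 117.7], [358.7, 201.8], [354.2, 252.8], [605.0, 155.6], [520.8, 143.5]]
346 395 132 147
```

View pics/v5.png

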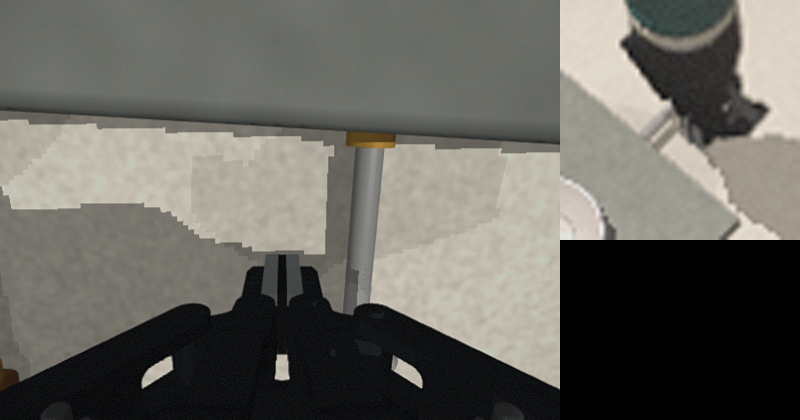

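Still no contact at a reading of −31 mm. The wrist picture agrees with the top camera (ferrule edge at row 147), so the camera pose is right and the fingers are shorter than nominal. I'll move back from the riser and keep probing.

>>> play_rows([
  {"translation": [-0.015,0,0],"spin": 0},
  {"translation": [0,0,0.003],"spin": 0},
  {"translation": [0,0,0],"spin": 0},
])

```text
time: 8.8
tool_pos: [0.4802, 0.251, -0.0334]
tcp_rot: [2.239, 2.203, -0.002]
wrist_force: [-2.5, -4.7, 8.5]
width: 0.002
```

>>> play_rows([
  {"translation": [0,0,0.002],"spin": 0},
  {"translation": [0,0,0],"spin": 0},
])

```text
time: 9.0
tool_pos: [0.4802, 0.251, -0.0335]
tcp_rot: [2.239, 2.203, -0.004]
wrist_force: [-7.9, -8.0, 23.0]
width: 0.002
```

>>> play_rows([
  {"translation": [0,0,0.002],"spin": 0},
  {"translation": [0,0,0],"spin": 0},
])

```text
time: 9.2
tool_pos: [0.4803, 0.251, -0.0335]
tcp_rot: [2.239, 2.203, -0.005]
wrist_force: [-12.8, -11.0, 38.8]
width: 0.001
```

>>> play_rows([
  {"translation": [0,0,0.002],"spin": 0},
  {"translation": [0,0,0],"spin": 0},
])

```text
time: 9.4
tool_pos: [0.4804, 0.251, -0.0336]
tcp_rot: [2.239, 2.203, -0.005]
wrist_force: [-18.4, -13.0, 53.3]
width: 0.001
```

Contact is at reading z = −0.0335, so the true tip height is about the reading plus 33.5 mm. I'll back off, straddle the rod again and close low.

>>> play_rows([
  {"translation": [0,0,-0.02],"spin": 0},
  {"translation": [0,0,-0.03],"spin": 0},
  {"translation": [0.006,0.03,0],"spin": 0},
  {"translation": [0,0,0],"spin": 0},
])

```text
time: 9.8
tool_pos: [0.5152, 0.259, 0.0124]
tcp_rot: [2.238, 2.2, 0.011]
wrist_force: [0.5, 0.0, 0.3]
width: 0.003
```

>>> play_rows([
  {"translation": [0,0,0],"spin": 0},
  {"translation": [0,0,0],"spin": 0},
  {"translation": [0,0,0],"spin": 0},
  {"translation": [0,0,0],"spin": 0},
  {"translation": [0,0,0],"spin": 0},
], jaw=0.2)

```text
time: 10.3
tool_pos: [0.5097, 0.2578, 0.0094]
tcp_rot: [-2.239, -2.204, 0.001]
wrist_force: [-0.6, -0.2, 0.3]
width: 0.604
```

Run:
```python
from h import *
plan(.510,.260,-.0295,np.radians(-1.5))
```

```text
t 10.3 p [0.5097 0.2578 0.0094] w 0.604 F [-0.6 -0.2  0.3]
[[0.016, 1.0, -0.001], [1.0, -0.016, -0.0], [-0.0, -0.001, -1.0]]
world d [ 0.0003  0.0022 -0.0389] yaw -0.91 spin units 0.12
tool now [0.0022 0.0003 0.0389]
tool after spin [0.0022 0.0002 0.0389]
```

>>> play_rows([
  {"translation": [0.002,0,0.015],"spin": 0},
  {"translation": [0,0,0.015],"spin": 0},
  {"translation": [0,0,0.008],"spin": 0},
  {"translation": [0,0,0],"spin": 0},
])

```text
time: 10.7
tool_pos: [0.5081, 0.259, -0.0309]
tcp_rot: [-2.238, -2.202, 0.008]
wrist_force: [-0.3, -0.5, -0.7]
width: 0.6
```

>>> play_rows([
  {"translation": [0,0,0],"spin": 0},
  {"translation": [0,0,0],"spin": 0},
  {"translation": [0,0,0],"spin": 0},
  {"translation": [0,0,0],"spin": 0},
  {"translation": [0,0,0],"spin": 0},
], jaw=-1)

```text
time: 11.2
tool_pos: [0.5112, 0.2603, -0.0275]
tcp_rot: [2.239, 2.203, 0.002]
wrist_force: [1.3, -0.3, -0.1]
width: 0.098
```

>>> play_rows([
  {"translation": [0,0,0],"spin": 0},
  {"translation": [0,0,0],"spin": 0},
])

```text
time: 11.4
tool_pos: [0.5111, 0.2603, -0.0277]
tcp_rot: [2.239, 2.203, 0.002]
wrist_force: [1.8, -0.2, 1.0]
width: 0.097
```

>>> play_rows([
  {"translation": [-0.015,0,0],"spin": 0},
  {"translation": [-0.025,0,0],"spin": 0},
  {"translation": [-0.03,0,0],"spin": 0},
  {"translation": [-0.03,0,0],"spin": 0},
  {"translation": [-0.03,0,0],"spin": 0},
])

```text
time: 11.9
tool_pos: [0.5077, 0.1286, -0.0281]
tcp_rot: [-2.238, -2.204, 0.0]
wrist_force: [0.2, 1.3, 0.6]
width: 0.101
```

>>> play_rows([
  {"translation": [-0.005,0,0],"spin": 0},
  {"translation": [0,0,0],"spin": 0},
])

```text
time: 12.1
tool_pos: [0.5077, 0.1236, -0.0282]
tcp_rot: [-2.241, -2.201, 0.002]
wrist_force: [0.4, -1.3, 1.7]
width: 0.097
```

>>> play_rows([
  {"translation": [0,0,0],"spin": 0},
  {"translation": [0,0,0],"spin": 0},
  {"translation": [0,0,-0.02],"spin": 0},
  {"translation": [0,0,-0.04],"spin": 0},
  {"translation": [0.04,0,-0.03],"spin": 0},
], jaw=0.2)

```text
time: 12.6
tool_pos: [0.5087, 0.1635, 0.0627]
tcp_rot: [2.241, 2.2, -0.003]
wrist_force: [1.2, 1.0, -0.0]
width: 0.6
```

Run:
```python
from h import *
st();C=cal('wrist');w=bot.read_camera('wrist');st();cv2.imwrite('pics/w6.png',w)
np.save('C.npy',np.array(C,dtype=object),allow_pickle=True)
h=cv2.cvtColor(w,cv2.COLOR_BGR2HSV);m=cv2.inRange(h,(5,120,40),(30,255,255));m[:, :180]=0;m[:,420:]=0
n,l,s,c=cv2.connectedComponentsWithStats(m)
for i in range(1,n):
    if s[i,4]>150: print(s[i],c[i])
```

```text
t 12.6 p [0.5087 0.1635 0.0627] w 0.6 F [ 1.2  1.  -0. ]
[[0.019, 1.0, -0.001], [1.0, -0.019, -0.002], [-0.002, -0.001, -1.0]]
t 12.65 p [0.5134 0.1719 0.0691] w 0.604 F [2.5 4.5 4. ]
[[0.017, 1.0, 0.01], [1.0, -0.017, 0.007], [0.007, 0.009, -1.0]]
[ 259    0   45  188 7568] [281.26770613  88.29519027]
```

View pics/w6.png

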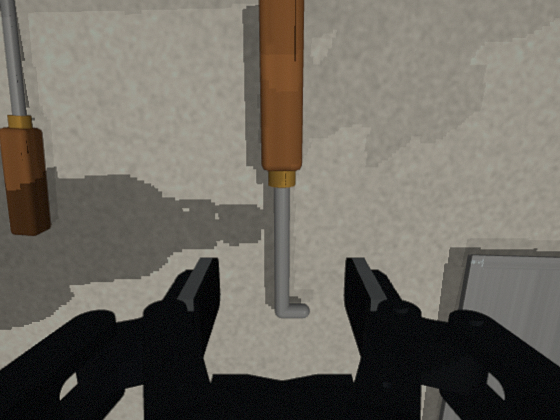

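The hook is out: handle at (281,88), ferrule at (282,178), bend at (290,312). It is the full-sized one. The decoy is at the far left.

Run:
```python
from h import *
C=tuple(np.load('C.npy',allow_pickle=True))
p=onz('wrist',[(282,200),(282,290),(282,311),(303,311),(281.5,90)],.013,C);print(np.round(p,4).tolist())
plan(.5105,.2245,.02,np.radians(-1.0))
```

```text
[[0.509, 0.1743, 0.013], [0.5079, 0.112, 0.013], [0.5076, 0.0962, 0.013], [0.5219, 0.0959, 0.013], [0.5098, 0.2401, 0.013]]
t 12.65 p [0.5134 0.1719 0.0691] w 0.604 F [2.5 4.5 4. ]
[[0.017, 1.0, 0.01], [1.0, -0.017, 0.007], [0.007, 0.009, -1.0]]
world d [-0.0029  0.0526 -0.0491] yaw -0.97 spin units 0.01
tool now [ 0.0522 -0.0043  0.0494]
tool after spin [ 0.0525 -0.0038  0.0491]
```

>>> play_rows([
  {"translation": [0.03,0.001,0],"spin": 0},
  {"translation": [0.03,0,0],"spin": 0},
  {"translation": [0,0,0.03],"spin": 0},
  {"translation": [0,0,0.03],"spin": 0},
  {"translation": [0,0,0.02],"spin": 0},
])

```text
time: 13.15
tool_pos: [0.5092, 0.2261, -0.0204]
tcp_rot: [-2.235, -2.206, 0.003]
wrist_force: [-0.4, -0.9, -0.7]
width: 0.6
```

>>> play_rows([
  {"translation": [0,0,0.01],"spin": 0},
  {"translation": [0,0,0],"spin": 0},
])

```text
time: 13.35
tool_pos: [0.509, 0.2251, -0.03]
tcp_rot: [-2.237, -2.204, 0.005]
wrist_force: [0.5, -0.0, -0.2]
width: 0.602
```

>>> play_rows([
  {"translation": [0,0,0],"spin": 0},
  {"translation": [0,0,0],"spin": 0},
  {"translation": [0,0,0],"spin": 0},
  {"translation": [0,0,0],"spin": 0},
  {"translation": [0,0,0],"spin": 0},
], jaw=-1, force=60)

```text
time: 13.85
tool_pos: [0.5124, 0.2256, -0.0265]
tcp_rot: [2.239, 2.203, 0.005]
wrist_force: [-0.5, 0.6, 5.5]
width: 0.264
```

The handle is gripped (22 mm wide). I'll lift it and turn it to the cabinet heading (−128°).

>>> play_rows([
  {"translation": [0,0,-0.01],"spin": 0},
  {"translation": [0,0,-0.02],"spin": 0},
  {"translation": [0,0,-0.025],"spin": 0},
  {"translation": [0,0,-0.025],"spin": 0},
  {"translation": [0,0,-0.01],"spin": 0},
])

```text
time: 14.35
tool_pos: [0.5123, 0.2255, 0.0647]
tcp_rot: [2.238, 2.202, 0.005]
wrist_force: [0.2, 0.1, -1.1]
width: 0.266
```

>>> play_rows([
  {"translation": [0,0,0],"spin": 0.5},
  {"translation": [0,0,0],"spin": 1},
  {"translation": [0,0,0],"spin": 1},
  {"translation": [0,0,0],"spin": 1},
  {"translation": [0,0,0],"spin": 1},
])

```text
time: 14.85
tool_pos: [0.51, 0.2246, 0.0611]
tcp_rot: [-2.629, -1.719, 0.003]
wrist_force: [-0.5, 0.7, -1.9]
width: 0.264
```

>>> play_rows([
  {"translation": [0,0,0],"spin": 1},
  {"translation": [0,0,0],"spin": 1},
  {"translation": [0,0,0],"spin": 0.9},
  {"translation": [0,0,0],"spin": 0},
])

```text
time: 15.25
tool_pos: [0.51, 0.2246, 0.0611]
tcp_rot: [-2.823, -1.379, 0.003]
wrist_force: [-0.4, -0.5, -2.3]
width: 0.266
```

Run:
```python
from h import *
plan(.617,-.121,.0425,np.radians(-38))
print('bottle',onz('top',[(558*.7,215*.7)],.06),onz('top',[(573*.7,184*.7)],.165))
im=bot.read_camera('top');w=bot.read_camera('wrist');cv2.imwrite('pics/t7.png',im);cv2.imwrite('pics/w7.png',w);cv2.imwrite('pics/s7.png',bot.read_camera('side'))
ex=np.array([-.6157,-.788,0]);ey=np.array([.788,-.6157,0]);c=np.array([.438,-.362,0])
for e in(0,.01): print(e,np.round(proj('side',[c-ex*(.11+e)+ey*k+[0,0,z] for k,z in[(0,.082),(-.025,.082),(.025,.082),(-.098,.111),(.098,.111),(.098,.053)]]),1).tolist())
```

```text
t 15.25 p [0.51   0.2246 0.0611] w 0.266 F [-0.4 -0.5 -2.3]
[[0.615, 0.789, -0.002], [0.789, -0.615, -0.001], [-0.001, -0.001, -1.0]]
world d [ 0.107  -0.3456 -0.0186] yaw -37.93 spin units 0.01
tool now [-0.2068  0.2968  0.0187]
tool after spin [-0.2065  0.2971  0.0186]
bottle [[ 0.70543106 -0.27757543  0.06      ]] [[ 0.73306333 -0.27992308  0.165     ]]
0 [[330.9, 172.3], [333.3, 177.0], [328.5, 167.6], [341.7, 185.7], [322.4, 148.6], [321.3, 160.2]]
0.01 [[328.3, 172.8], [330.7, 177.6], [325.9, 168.1], [338.9, 186.3], [319.9, 149.1], [318.8, 160.7]]
```

>>> play_rows([
  {"translation": [-0.013,0.019,0],"spin": 0},
  {"translation": [-0.026,0.037,0],"spin": 0},
  {"translation": [-0.026,0.037,0],"spin": 0},
  {"translation": [-0.026,0.037,0],"spin": 0},
  {"translation": [-0.026,0.037,0],"spin": 0},
])

```text
time: 15.9
tool_pos: [0.571, 0.0285, 0.0619]
tcp_rot: [2.821, 1.382, 0.0]
wrist_force: [0.6, 0.6, -0.6]
width: 0.267
```

>>> play_rows([
  {"translation": [-0.026,0.037,0],"spin": 0},
  {"translation": [-0.026,0.037,0],"spin": 0},
  {"translation": [-0.026,0.037,0.004],"spin": 0},
  {"translation": [-0.012,0.019,0.015],"spin": 0},
  {"translation": [0,0,0],"spin": 0},
])

```text
time: 16.4
tool_pos: [0.6174, -0.124, 0.041]
tcp_rot: [-2.824, -1.375, 0.003]
wrist_force: [-1.0, 0.1, -1.4]
width: 0.264
```

Run:
```python
from h import *
plan(.617,-.121,.0425,np.radians(-38))
t=bot.read_camera('top');s=bot.read_camera('side');cv2.imwrite('pics/t8.png',t);cv2.imwrite('pics/s8.png',s)
ss,R=st();p=np.array(ss['tool_pos'])
X=lambda hx,hy:p+R@np.array([.015-hx,hy,0])+[0,0,.0395]
ex=np.array([-.6157,-.788,0]);ey=np.array([.788,-.6157,0]);c=np.array([.438,-.362,0])
hole=[c-ex*.115+ey*k+[0,0,z] for k,z in[(-.025,.067),(.025,.067),(.025,.097),(-.025,.097)]]
def crop(n,im,x0,y0,w,h,sc):
    o=cv2.resize(im[y0:y0+h,x0:x0+w],(w*sc,h*sc),interpolation=cv2.INTER_CUBIC)
    for P,col in((([X(145,0)] if 0 else [X(.145,0),X(.145,.014),X(.06,0)]),(0,0,255)),(hole,(0,255,0))):
        for u in proj(n,P): cv2.circle(o,tuple(int(v) for v in (u-[x0,y0]+.5)*sc),2,col,-1)
    return o
a=crop('side',s,290,125,80,100,5);b=crop('top',t,330,160,80,100,5)
cv2.imwrite('pics/v8.png',np.hstack([a,b]))
```

```text
t 16.4 p [ 0.6174 -0.124   0.041 ] w 0.264 F [-1.   0.1 -1.4]
[[0.617, 0.787, -0.002], [0.787, -0.617, -0.0], [-0.002, -0.002, -1.0]]
world d [-0.0004  0.003   0.0015] yaw -38.06 spin units -0.01
tool now [ 0.0021 -0.0021 -0.0015]
tool after spin [ 0.0021 -0.0021 -0.0015]
t 16.5 p [ 0.617  -0.1209  0.042 ] w 0.262 F [-0.3  0.  -0.9]
[[0.615, 0.788, -0.002], [0.788, -0.615, 0.001], [-0.001, -0.002, -1.0]]
```

View pics/v8.png

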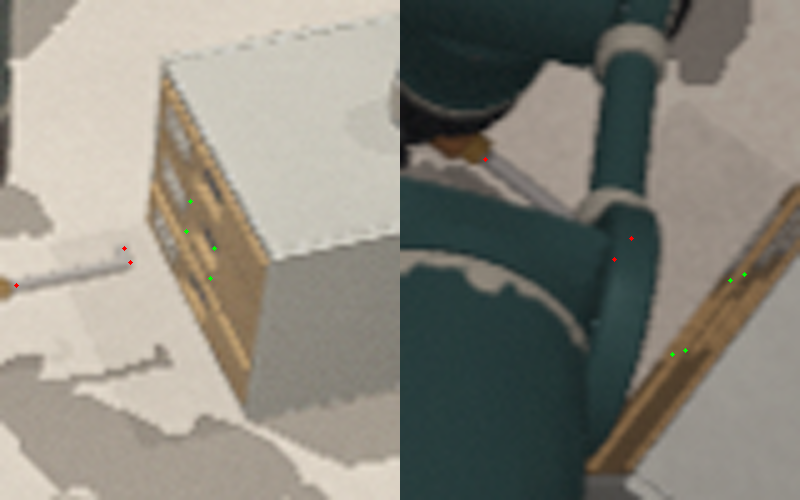

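Side crop: my predicted hook points (red, (125,247)/(130,262)) lie on the real bend. The predicted hole centre (200,240) is within about 4 mm of the dark middle hole at (210,236), which suggests the tray is near shut. The lateral and height fit is good, so I'll insert.

>>> play_rows([
  {"translation": [-0.015,0,0],"spin": 0},
  {"translation": [-0.015,0,0],"spin": 0},
  {"translation": [-0.01,0,0],"spin": 0},
  {"translation": [0,0,0],"spin": 0},
])

```text
time: 16.9
tool_pos: [0.5921, -0.1532, 0.0432]
tcp_rot: [2.823, 1.378, -0.0]
wrist_force: [-0.4, 0.2, -0.7]
width: 0.266
```

>>> play_rows([
  {"translation": [-0.01,0,0],"spin": 0},
  {"translation": [-0.005,0,0],"spin": 0},
  {"translation": [0,0,0],"spin": 0},
])

```text
time: 17.2
tool_pos: [0.5837, -0.1647, 0.0429]
tcp_rot: [-2.823, -1.378, 0.0]
wrist_force: [0.3, 0.4, -1.5]
width: 0.27
```

>>> play_rows([
  {"translation": [-0.007,0,0],"spin": 0},
  {"translation": [-0.007,0,0],"spin": 0},
  {"translation": [0,0,0],"spin": 0},
])

```text
time: 17.5
tool_pos: [0.5749, -0.1759, 0.0427]
tcp_rot: [-2.823, -1.378, 0.001]
wrist_force: [-0.2, 0.5, -1.5]
width: 0.266
```

>>> play_rows([
  {"translation": [-0.007,0,0],"spin": 0},
  {"translation": [-0.006,0,0],"spin": 0},
  {"translation": [0,0,0],"spin": 0},
])

```text
time: 17.8
tool_pos: [0.567, -0.1861, 0.0428]
tcp_rot: [-2.823, -1.378, 0.001]
wrist_force: [-0.5, -0.4, -1.5]
width: 0.263
```

There was no contact force, so it should be inside. I'll shift sideways to catch.

>>> play_rows([
  {"translation": [0,0.008,0],"spin": 0},
  {"translation": [0,0.008,0],"spin": 0},
  {"translation": [0,0.004,0],"spin": 0},
  {"translation": [0,0,0],"spin": 0},
])

```text
time: 18.2
tool_pos: [0.5844, -0.1983, 0.0431]
tcp_rot: [2.822, 1.379, 0.001]
wrist_force: [0.3, -1.0, -1.7]
width: 0.266
```

>>> play_rows([
  {"translation": [0,0.003,0],"spin": 0},
  {"translation": [0,0,0],"spin": 0},
])

```text
time: 18.4
tool_pos: [0.5859, -0.1997, 0.0428]
tcp_rot: [2.823, 1.379, -0.0]
wrist_force: [0.4, 0.1, -2.2]
width: 0.267
```

>>> play_rows([
  {"translation": [0.005,0,0],"spin": 0},
  {"translation": [0.005,0,0],"spin": 0},
  {"translation": [0,0,0],"spin": 0},
])

```text
time: 18.7
tool_pos: [0.5919, -0.1911, 0.0428]
tcp_rot: [-2.822, -1.38, 0.0]
wrist_force: [-0.9, -0.1, -1.2]
width: 0.266
```

>>> play_rows([
  {"translation": [0.004,0,0],"spin": 0},
  {"translation": [0.004,0,0],"spin": 0},
  {"translation": [0.004,0,0],"spin": 0},
])

```text
time: 19.0
tool_pos: [0.599, -0.1821, 0.0427]
tcp_rot: [-2.822, -1.379, 0.001]
wrist_force: [-2.7, -1.0, -1.9]
width: 0.267
```

The force is about 2.5 N back toward the cabinet, so it has caught. I'll pull.

>>> play_rows([
  {"translation": [0.006,0,0],"spin": 0},
  {"translation": [0.008,0,0],"spin": 0},
  {"translation": [0.008,0,0],"spin": 0},
  {"translation": [0.008,0,0],"spin": 0},
  {"translation": [0.008,0,0],"spin": 0},
])

```text
time: 19.5
tool_pos: [0.6227, -0.1513, 0.0427]
tcp_rot: [-2.822, -1.379, 0.001]
wrist_force: [-2.9, -1.4, -0.8]
width: 0.267
```

>>> play_rows([
  {"translation": [0.008,0,0],"spin": 0},
  {"translation": [0.008,0,0],"spin": 0},
  {"translation": [0.008,0,0],"spin": 0},
  {"translation": [0.008,0,0],"spin": 0},
  {"translation": [0.008,0,0],"spin": 0},
])

```text
time: 20.0
tool_pos: [0.6475, -0.1201, 0.0428]
tcp_rot: [-2.822, -1.379, 0.0]
wrist_force: [-3.2, -1.1, -0.8]
width: 0.267
```

>>> play_rows([
  {"translation": [0.008,0,0],"spin": 0},
  {"translation": [0.008,0,0],"spin": 0},
  {"translation": [0.008,0,0],"spin": 0},
  {"translation": [0.004,0,0],"spin": 0},
])

```text
time: 20.4
tool_pos: [0.6653, -0.0979, 0.043]
tcp_rot: [2.822, 1.38, 0.001]
wrist_force: [-3.2, -1.1, -1.9]
width: 0.269
```

>>> play_rows([
  {"translation": [0.005,0,0],"spin": 0},
  {"translation": [0.005,0,0],"spin": 0},
  {"translation": [0.004,0,0],"spin": 0},
])

```text
time: 20.7
tool_pos: [0.6734, -0.0874, 0.043]
tcp_rot: [2.822, 1.379, 0.0]
wrist_force: [-2.8, -2.8, -1.6]
width: 0.269
```

>>> play_rows([
  {"translation": [0.003,0,0],"spin": 0},
  {"translation": [0.003,0,0],"spin": 0},
])

```text
time: 20.9
tool_pos: [0.6756, -0.0841, 0.0426]
tcp_rot: [2.821, 1.38, -0.005]
wrist_force: [-7.6, -10.4, -1.3]
width: 0.268
```

>>> play_rows([
  {"translation": [0.003,0,0],"spin": 0},
])

```text
time: 21.0
tool_pos: [0.6754, -0.084, 0.0418]
tcp_rot: [2.819, 1.381, -0.013]
wrist_force: [-11.0, -17.3, -1.1]
width: 0.265
```

>>> play_rows([
  {"translation": [0.002,0,0],"spin": 0},
])

```text
time: 21.1
tool_pos: [0.6753, -0.0839, 0.0413]
tcp_rot: [2.819, 1.381, -0.018]
wrist_force: [-12.5, -18.7, -0.7]
width: 0.263
```

The stop is reached, with a 22 N rise and no further motion. I'll relax, unhook and withdraw.

>>> play_rows([
  {"translation": [-0.006,0,0],"spin": 0},
  {"translation": [-0.006,0,0],"spin": 0},
  {"translation": [-0.005,0,0],"spin": 0},
  {"translation": [0,0,0],"spin": 0},
])

```text
time: 21.5
tool_pos: [0.6697, -0.0925, 0.0435]
tcp_rot: [2.822, 1.379, 0.002]
wrist_force: [0.3, -0.1, -1.6]
width: 0.264
```

>>> play_rows([
  {"translation": [0,-0.006,0],"spin": 0},
  {"translation": [0,-0.008,0],"spin": 0},
  {"translation": [0,-0.006,0],"spin": 0},
  {"translation": [0,-0.003,0],"spin": 0},
  {"translation": [0,0,0],"spin": 0},
])

```text
time: 22.0
tool_pos: [0.6506, -0.0775, 0.0428]
tcp_rot: [-2.822, -1.38, 0.0]
wrist_force: [0.6, -0.0, -0.7]
width: 0.263
```

>>> play_rows([
  {"translation": [0.004,0,0],"spin": 0},
  {"translation": [0.006,0,0],"spin": 0},
  {"translation": [0.006,0,0],"spin": 0},
  {"translation": [0.006,0,0],"spin": 0},
])

```text
time: 22.4
tool_pos: [0.6653, -0.0604, 0.0429]
tcp_rot: [2.822, 1.379, 0.001]
wrist_force: [0.3, 0.3, -1.1]
width: 0.262
```

>>> play_rows([
  {"translation": [0.01,0,0],"spin": 0},
  {"translation": [0.015,0,0],"spin": 0},
  {"translation": [0.02,0,0],"spin": 0},
  {"translation": [0.01,0,0],"spin": 0},
])

```text
time: 22.8
tool_pos: [0.7003, -0.0152, 0.0431]
tcp_rot: [2.822, 1.381, 0.002]
wrist_force: [0.2, 0.3, -1.4]
width: 0.269
```

Run:
```python
from h import *
a=cv2.cvtColor(cv2.imread('pics/top0.png'),cv2.COLOR_BGR2GRAY).astype(int)
print('cols',[a[r,270:312].mean().round() for r in range(124,196)])
print('rowsL',[a[150:170,c].mean().round() for c in range(232,256)],'R',[a[150:170,c].mean().round() for c in range(328,352)])
st()
w=bot.read_camera('wrist');t=bot.read_camera('top');s=bot.read_camera('side')
for n,i in(('w9',w),('t9',t),('s9',s)):cv2.imwrite(f'pics/{n}.png',i)
for r in(126,130,134,138,182,186,190): print(r,onz('top',[(291,r)],.016)[0].round(4)[0])
```

```text
cols [np.float64(133.0), np.float64(132.0), np.float64(132.0), np.float64(132.0), np.float64(132.0), np.float64(132.0), np.float64(132.0), np.float64(132.0), np.float64(132.0), np.float64(128.0), np.float64(122.0), np.float64(114.0), np.float64(92.0), np.float64(69.0), np.float64(63.0), np.float64(80.0), np.float64(101.0), np.float64(115.0), np.float64(118.0), np.float64(117.0), np.float64(118.0), np.float64(118.0), np.float64(118.0), np.float64(118.0), np.float64(118.0), np.float64(118.0), np.float64(117.0), np.float64(117.0), np.float64(116.0), np.float64(115.0), np.float64(115.0), np.float64(116.0), np.float64(118.0), np.float64(119.0), np.float64(118.0), np.float64(117.0), np.float64(115.0), np.float64(114.0), np.float64(114.0), np.float64(115.0), np.float64(116.0), np.float64(116.0), np.float64(116.0), np.float64(116.0), np.float64(115.0), np.float64(115.0), np.float64(115.0), np.float64(115.0), np.float64(114.0), np.float64(113.0), np.float64(113.0), np.float64(113.0), np.float64(113.0), np.float64(113.0), np.float64(113.0), np.float64(112.0), np.float64(113.0), np.float64(113.
[... 692 characters left out ...]
.float64(116.0), np.float64(116.0)] R [np.float64(114.0), np.float64(114.0), np.float64(114.0), np.float64(114.0), np.float64(114.0), np.float64(114.0), np.float64(114.0), np.float64(110.0), np.float64(103.0), np.float64(98.0), np.float64(106.0), np.float64(114.0), np.float64(116.0), np.float64(126.0), np.float64(132.0), np.float64(132.0), np.float64(132.0), np.float64(132.0), np.float64(132.0), np.float64(132.0), np.float64(132.0), np.float64(133.0), np.float64(133.0), np.float64(133.0)]
t 22.8 p [ 0.7003 -0.0152  0.0431] w 0.269 F [ 0.2  0.3 -1.4]
[[0.614, 0.79, 0.001], [0.79, -0.614, 0.001], [0.001, 0.001, -1.0]]
126 0.7855
130 0.7739
134 0.7622
138 0.7506
182 0.6245
186 0.6132
190 0.6019
```

Inner tray walls sit at rows 138 and 184.5, so the tray centre is about (0.685, −0.0075) with yaw −91.8°. I'll turn the hook to −92° and go over the tray.

>>> play_rows([
  {"translation": [0,0,0],"spin": -0.5},
  {"translation": [0,0,0],"spin": -1},
  {"translation": [0,0,0],"spin": -1},
  {"translation": [0,0,0],"spin": -1},
  {"translation": [0,0,0],"spin": -1},
])

```text
time: 23.45
tool_pos: [0.6978, -0.018, 0.0427]
tcp_rot: [-2.496, -1.907, 0.001]
wrist_force: [0.1, 0.1, -2.3]
width: 0.268
```

>>> play_rows([
  {"translation": [0,0,0],"spin": -1},
  {"translation": [0,0,0],"spin": -1},
  {"translation": [0,0,0],"spin": -0.7},
  {"translation": [0,0,0],"spin": 0},
  {"translation": [0,0,0],"spin": 0},
])

```text
time: 23.95
tool_pos: [0.6981, -0.0178, 0.0428]
tcp_rot: [-2.26, -2.182, 0.001]
wrist_force: [-0.7, 0.2, -1.4]
width: 0.266
```

Run:
```python
from h import *
plan(.683,.0285,-.022,np.radians(-1.8))
w=bot.read_camera('wrist');t=bot.read_camera('top');s=bot.read_camera('side')
c=cv2.resize(t[110:290,215:425],(467,400),interpolation=cv2.INTER_CUBIC);d=cv2.resize(s[110:290,190:340],(333,400),interpolation=cv2.INTER_CUBIC)
cv2.imwrite('pics/v10.png',np.hstack([c,d]))
```

```text
t 23.95 p [ 0.6981 -0.0178  0.0428] w 0.266 F [-0.7  0.2 -1.4]
[[0.035, 0.999, -0.0], [0.999, -0.035, -0.0], [-0.0, -0.0, -1.0]]
world d [-0.0151  0.0463 -0.0648] yaw -2.02 spin units -0.04
tool now [ 0.0458 -0.0167  0.0648]
tool after spin [ 0.0458 -0.0166  0.0648]
```

View pics/v10.png

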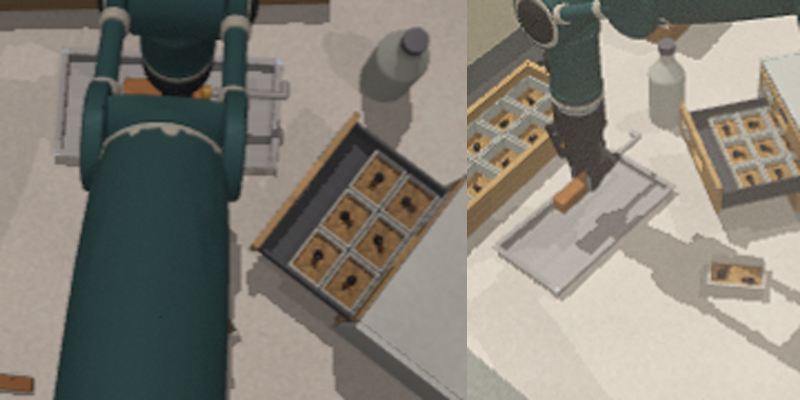

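The deep tray stands wide open, and the hook is held over the instrument tray (handle at crop (150,90), tip at (285,88)). I'll move in and lower.

>>> play_rows([
  {"translation": [0.015,-0.006,0],"spin": 0},
  {"translation": [0.02,-0.007,0],"spin": 0},
  {"translation": [0.011,-0.004,0],"spin": 0},
  {"translation": [0,0,0.015],"spin": 0},
  {"translation": [0,0,0.02],"spin": 0},
])

```text
time: 24.6
tool_pos: [0.6842, 0.0303, 0.0085]
tcp_rot: [2.254, 2.184, 0.004]
wrist_force: [-0.3, -0.5, -1.5]
width: 0.264
```

>>> play_rows([
  {"translation": [0,0,0.015],"spin": 0},
  {"translation": [0,0,0.008],"spin": 0},
  {"translation": [0,0,0.004],"spin": 0},
  {"translation": [0,0,0],"spin": 0},
])

```text
time: 25.0
tool_pos: [0.6826, 0.0289, -0.02]
tcp_rot: [-2.258, -2.183, 0.001]
wrist_force: [0.7, -0.5, -1.0]
width: 0.263
```

>>> play_rows([
  {"translation": [0,0,0.003],"spin": 0},
  {"translation": [0,0,0],"spin": 0},
])

```text
time: 25.2
tool_pos: [0.6836, 0.0289, -0.0216]
tcp_rot: [2.258, 2.183, 0.001]
wrist_force: [0.5, -0.1, -1.9]
width: 0.265
```

>>> play_rows([
  {"translation": [0,0,0.001],"spin": 0},
  {"translation": [0,0,0.001],"spin": 0},
  {"translation": [0,0,0],"spin": 0},
])

```text
time: 25.5
tool_pos: [0.6836, 0.029, -0.0235]
tcp_rot: [2.258, 2.183, 0.001]
wrist_force: [-0.7, -0.2, 0.2]
width: 0.27
```

>>> play_rows([
  {"translation": [0,0,0.001],"spin": 0},
  {"translation": [0,0,0],"spin": 0},
])

```text
time: 25.7
tool_pos: [0.6836, 0.029, -0.0234]
tcp_rot: [2.258, 2.183, 0.001]
wrist_force: [-3.1, -0.9, 6.3]
width: 0.266
```

It is resting on the tray floor. I'll release and lift.

>>> play_rows([
  {"translation": [0,0,0],"spin": 0},
  {"translation": [0,0,0],"spin": 0},
  {"translation": [0,0,0],"spin": 0},
  {"translation": [0,0,0],"spin": 0},
  {"translation": [0,0,0],"spin": 0},
], jaw=0.1)

```text
time: 26.2
tool_pos: [0.6829, 0.0291, -0.0253]
tcp_rot: [-2.258, -2.184, 0.0]
wrist_force: [-0.3, 0.4, -0.3]
width: 0.553
```

>>> play_rows([
  {"translation": [0,0,-0.01],"spin": 0},
  {"translation": [0,0,-0.03],"spin": 0},
  {"translation": [0,0,-0.04],"spin": 0},
  {"translation": [0,0,-0.04],"spin": 0},
  {"translation": [0,0,-0.02],"spin": 0},
])

```text
time: 26.7
tool_pos: [0.6857, 0.0292, 0.1207]
tcp_rot: [2.255, 2.181, 0.008]
wrist_force: [0.3, -0.4, 0.6]
width: 0.551
```

>>> play_rows([
  {"translation": [0.03,0,0],"spin": 0},
  {"translation": [0.03,0,0],"spin": 0},
  {"translation": [0,0,0],"spin": 0},
  {"translation": [0,0,0],"spin": 0},
  {"translation": [0,0,0],"spin": 0},
])

```text
time: 27.2
tool_pos: [0.6849, 0.0885, 0.115]
tcp_rot: [2.258, 2.184, -0.001]
wrist_force: [-0.1, -0.5, 0.4]
width: 0.55
```

Run:
```python
from h import *
st();C=cal('wrist');w=bot.read_camera('wrist');t=bot.read_camera('top')
np.save('C.npy',np.array(C,dtype=object),allow_pickle=True)
cv2.imwrite('pics/v11.png',np.hstack([cv2.resize(w,(480,360)),cv2.resize(t[110:290,215:375],(320,360),interpolation=cv2.INTER_CUBIC)]))
```

```text
t 27.2 p [0.6849 0.0885 0.115 ] w 0.55 F [-0.1 -0.5  0.4]
[[0.034, 0.999, -0.0], [0.999, -0.034, -0.0], [-0.0, -0.0, -1.0]]
```

View pics/v11.png

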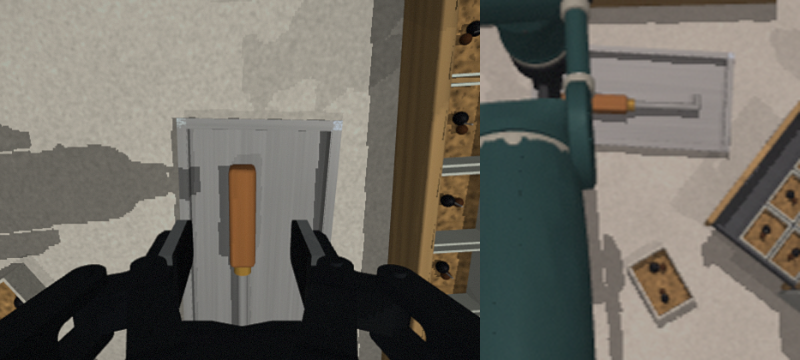

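The hook lies flat inside the tray. In the wrist view the handle is at (242,215), within the walls at 190–320. In the top crop the tip is at (697,100), inside the rim. The deep tray is out and nothing is touched.

```bash
python3 -c "
from workcell import bot
print(bot.finish_job())"
```

```text
the job is handed in; nothing more can be done
None
```

I drew the hook out by its rod, regripped it by the wooden handle and hooked it into the deep tray's finger hole. I pulled that tray to its stop, where the force rose to about 22 N with no further motion. Then I unhooked, lowered the hook onto the floor of the instrument tray, released it and handed the job in at about 27 s.

**Last checks:** the last pictures show the deep tray out, the hook flat inside the rim, and the gripper clear of everything. I saw no disturbance of the other things in the views I took. I did not measure the tray's opening, the other two trays or the standing objects after the pull. The hand-in reported no verdict.

**Failed or disagreed:**
- **First grasp:** the first try at the rod missed. Probing the bench showed the finger tips about 33 mm higher than the TCP reading implies, so I corrected all later heights by that.
- **Tray size:** the instrument tray's outline measured about 280 x 152 mm instead of 270 x 130 mm. I centred the hook across it on its inner walls, about 133 mm apart.

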